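# Change the dispensing station over from yellow to blue air

## Robot

A 6-joint arm with a two-finger parallel gripper is mounted at the origin on the work surface. World frame = base frame: x ahead of the robot, y to its left, z up, the work surface at z = 0. Lengths are in m, angles in rad, forces in N, time in s.
With the tool pointing down it reaches from about 0.35 to 0.775 m from the base axis. Payload 5.5 kg.
Tool frame: the origin (TCP) lies between the finger pads; the fingertips stand 19 mm ahead of it and the grasp point (between the pads) is the TCP; z points along the fingers, x is the direction in which the jaws open and shut, and the axes are right-handed (so a half turn about z gives the same grasp; the last joint's range is limited). The gripper opens to 85 mm and grips with 20 to 120 N. Pads are 22 mm wide; open, the fingers measure 114 mm over their backs; the gripper's body (76 mm by 85 mm) begins 54 mm behind the grasp point. The pads swing forward as they close: fully open they stand 13 mm farther back than shut.
Start: joints at [0.985, 0.313, 0.046, 1.304, 0, 1.431], TCP at [0.248, 0.519, 0.25] pointing down, gripper open.
Joint ranges: [-2.76, 2.76], [-0.86, 1.69], [-1.03, 1.26], [-2.2, 2.34], [-1.47, 1.5], [-3.14, 3.14]. Speed limits (rad/s): [2.57, 2.57, 3.14, 3.14, 3.14, 3.14].

## Interface

Orientations are given as a unit quaternion [w, x, y, z].
In Python, from workcell import env gives the robot as it stands. The module is installed in compiled form; this text tells all that it offers.
- The arm moves only by the tool carry_out, never from a script. Its argument "steps" is a list of rows, each a list of 7 numbers: the gripper command: -1 is shut, 1 is fully open, values between are in proportion, then the shift along the tool's x, y, z in m, then the turn, a rotation vector about the tool's x, y, z in rad. A call has 1 to 20 rows; each row shifts and turns the commanded pose from where the row before left it, along the tool's axes as they then stand; what a row does not reach is not made up. A row lasts 1/8 s, in which the tool goes at most 62.5 mm and 10.7 degrees, less where a joint would pass 70% of its speed; a pose out of reach is approached as far as the arm can. A call with a gripper value outside its range is refused whole. The fingers move at their own pace and stop on an object; "grip_force" is the grip in N (left out, the last holds). Time passes only in rows, so rows that do not move let the fingers close. It gives the time, the measured TCP pose, the force and the opening at its end, in the units of the state.
- env.get_state(): the state, without advancing time (a new reading comes with each control period).
- env.read_camera(name): name is "side" or "top"; returns a dict with "color" (400x640x3 uint8, red, green, blue), "K" (3x3 intrinsics, pixels), "R" (3x3) and "t" (3): a world point X has camera coordinates R X + t. Camera axes: x right, y down, z forward; pixel columns grow to the right and rows downward; lengths in m; the calibration is good to about 2 mm. A picture is of the moment at which its call begins. There is no depth.
- env.hand_in(): hands the job in, once; it reports no verdict.
The state is a dict: "clock": time; "joint_pos": joint angles; "qvel": joint speeds; "tau": joint torques, N m; "tcp_pos": TCP position; "orientation": TCP orientation; "wrist_force": force on the tool from outside, world axes, zero at the start; "ft_torque": the same for the moment, N m; "finger_gap": finger opening in m.
Only numpy, scipy, OpenCV 4.12 (cv2) and the standard library are available. Lean on these libraries where they do the work, as an engineer would, in place of code of your own. Each camera call takes 0.05 s, during which the arm holds its last target. There are 200 camera calls.

## Task

Change the glue-dispensing station over from the yellow air line to the blue one: throw the yellow lever fully over to off (towards the robot), then throw the blue lever fully over to on (away from the robot), never having both on at once. Only then press the green button on the station's sloping panel fully in and let it spring back out. Do not press the red button, and leave the loose things on the bench where they are.

Things in the scene. Friction and masses are not known exactly. Their poses are not given: they have to be found in the camera images.
- manifold: fixed aluminium air manifold, 110 (x) by 200 (y) by 50 mm high, with two grey lever valves on top, 90 mm apart along its y, 45 mm either side of its middle (either colour may be on either side). Origin: centre of its underside. x points from its front (robot's side, OFF) to its back (ON).
- yellow_knob (a point): centre of the yellow ball knob, 32 mm in diameter, at the end of its lever; moves with it. The lever (10 mm thick) swings in the manifold's x-z plane about a hinge 80 mm away, 72 mm above the bench, so the knob is 140 mm above the bench at either stop, 152 mm when upright; the stops are 84 mm apart along the manifold's x. Nothing is above it.
- blue_knob (a point): centre of the blue ball knob, 32 mm in diameter, at the end of its lever; moves with it. The lever (10 mm thick) swings in the manifold's x-z plane about a hinge 80 mm away, 72 mm above the bench, so the knob is 140 mm above the bench at either stop, 152 mm when upright; the stops are 84 mm apart along the manifold's x. Nothing is above it.
- yellow_lever (a joint): angle of the yellow valve lever about its hinge (rad): 0 = OFF, leaning 32 deg to the manifold's front (-x, the robot's side); 1.1 = ON, leaning 32 deg to its back (+x). Its weighted knob (about 0.15 kg) makes it fall to the nearer of these two stops once it is well past upright (0.55); moving it takes about 1 N at the knob. Starts ON.
- blue_lever (a joint): angle of the blue valve lever about its hinge (rad): 0 = OFF, leaning 32 deg to the manifold's front (-x, the robot's side); 1.1 = ON, leaning 32 deg to its back (+x). Its weighted knob (about 0.15 kg) makes it fall to the nearer of these two stops once it is well past upright (0.55); moving it takes about 1 N at the knob. Starts OFF.
- station: fixed station; origin on the bench below the middle of its sloping button panel, x points away from the panel (to the back). Green and red buttons 72 mm apart along y, 95 mm up. A 160 mm wide head overhangs them: z 180 to 205 mm, front edge at x = -15 mm (button faces at x = -18), column and cylinder behind to 320 mm, so reach them with a tool tilted along the panel's normal. A jig stands behind, to x = 330.
- green_button_top (a point): centre of the outer face of the green button's cap (30 mm in diameter, the one to press, at the station's +y side); moves with the cap. z points squarely out of the panel, 38 deg from vertical, leaning to the robot's side; y is level, along the panel. The cap stands 10 mm proud of a black housing 46 mm in diameter.
- red_button_top (a point): centre of the outer face of the red button's cap (30 mm in diameter, at the station's -y side; leave alone); moves with the cap. z points squarely out of the panel, 38 deg from vertical, leaning to the robot's side; y is level, along the panel. The cap stands 10 mm proud of a black housing 46 mm in diameter.
- green_button (a joint): travel of the green button along its axis (m): 0 = out, 0.006 = fully in. Spring: about 1.5 N starts it, 5 N holds it fully in.
- red_button (a joint): the same for the red button.
- tub_mid (a point): centre (25 mm up) of a loose white glue tub with black cap, 50 mm in diameter, 50 mm tall: leave alone
- tape_mid (a point): centre (12 mm up) of a loose brown tape roll, 80 mm in diameter, 24 mm tall, lying flat: leave alone
- pliers_mid (a point): middle (7 mm up) of loose red-handled pliers, 170 mm long, lying flat: leave alone

How it is judged:
By the outcome, as a careful person would: the job done as asked, in the order asked, and still so for the second after the job is handed in, with the robot touching nothing.
It also fails if it takes over 59 s, if anything falls off the work surface, if the arm or the gripper's body presses on something with over 40 N, if the wrist force passes 120 N, or if a joint passes its speed limit or range.

## Working session

There is one attempt and no reset: what is moved stays moved. The work goes in short steps, Python scripts to look and compute and a tool call to move; the robot and the scene stay as the last step left them, time stands still between calls to the robot, and variables do not carry over. Pictures are saved under pics/ and viewed, about 8 in all and at most 12, crops included, and the job is handed in when it is done.

Besides the shell and the picture viewer there is one more tool, called after "Call:" as name([rows], argument=value, ...), one row to a line, values as JSON. carry_out: Moves the arm, as the interface text tells. Its arguments: {"type":"object","properties":{"steps":{"type":"array","items":{"type":"array","items":{"type":"number"}}},"grip_force":{"type":"number"}},"required":["steps"]}

```bash
mkdir -p pics; python3 - <<'E'
from workcell import env
import cv2,numpy as np
np.set_printoptions(precision=4,suppress=True)
s=env.get_state();print(s['clock'],s['tcp_pos'],s['orientation'],s['finger_gap'])
for n in("side","top"):
    c=env.read_camera(n);cv2.imwrite(f'pics/{n}0.png',c['color'][:,:,::-1]);np.savez(f'pics/{n}0.npz',**c)
    print(n,-c['R'].T@c['t'],c['R'][2],c['K'][0,0])
E
```

```text
0.0 [0.2477 0.5184 0.2494] [ 0.0004  0.8459  0.5333 -0.0008] 0.08529150238519571
side [ 0.2169 -0.638   0.8013] [ 0.2919  0.6623 -0.6901] 376.952114226795
top [ 0.4182 -0.0229  1.3491] [ 0.069   0.0214 -0.9974] 398.63168342060885
```

View pics/side0.png

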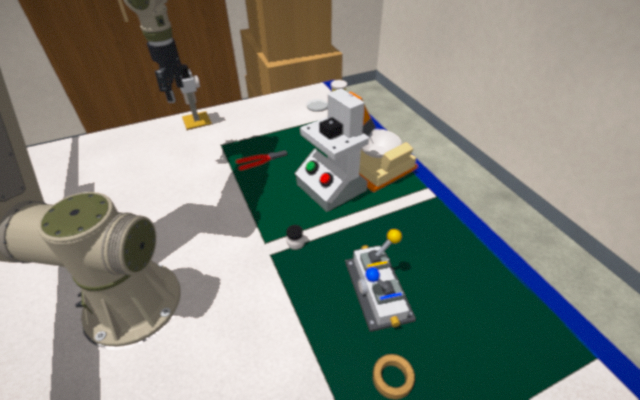

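View pics/top0.png

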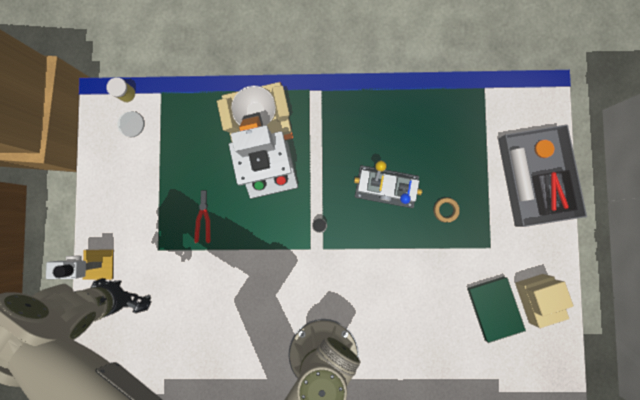

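The side view shows the yellow knob at (394,236), blue at (373,274), green at (311,167) and red at (326,179). In the top view they are at (381,167), (405,199), (259,185) and (281,181). Next I triangulate them with colour masks.

```bash
cat > h.py <<'E'
import cv2,numpy as np
from workcell import env
np.set_printoptions(precision=4,suppress=True)
H={'yellow':((20,29),),'blue':((105,125),),'green':((55,85),),'red':((0,6),(172,180))}
def blob(c,col,near,r=14,smin=130):
    hsv=cv2.cvtColor(c['color'],cv2.COLOR_RGB2HSV);m=0
    for a,b in H[col]: m=m|cv2.inRange(hsv,(a,smin,70),(b,255,255))
    k=np.zeros_like(m);cv2.circle(k,near,r,255,-1);m&=k
    n,l,st,ce=cv2.connectedComponentsWithStats(m)
    i=1+np.argmax(st[1:,4]);return ce[i],st[i]
def tri(cs,ps):
    P=[c['K']@np.c_[c['R'],c['t']] for c in cs]
    X=cv2.triangulatePoints(P[0],P[1],np.float64(ps[0]).reshape(2,1),np.float64(ps[1]).reshape(2,1))[:,0]
    X=X[:3]/X[3];e=[]
    for p,q in zip(P,ps):
        u=p@np.r_[X,1];e.append(u[:2]/u[2]-q)
    return X,np.array(e).ravel()
E
python3 - <<'E'
from h import *
S,T=[dict(np.load(f'pics/{n}0.npz')) for n in('side','top')]
for col,a,b in(('yellow',(394,236),(381,167)),('blue',(373,274),(405,199)),('green',(311,167),(259,185)),('red',(326,179),(281,181))):
    (p,s1),(q,s2)=blob(S,col,a,10),blob(T,col,b,9)
    X,e=tri((S,T),(p,q));print(col,p,s1[2:],q,s2[2:],X,e)
a=cv2.resize(S['color'][130:330,280:440],None,fx=2.5,fy=2.5,interpolation=2)
b=cv2.resize(T['color'][130:230,220:430],None,fx=1.9,fy=1.9*2.5,interpolation=2)
cv2.imwrite('pics/crop0.png',np.hstack([a,cv2.resize(T['color'][150:215,350:430],(400,325),interpolation=2).repeat(1,0) if 0 else np.vstack([cv2.resize(T['color'][155:210,350:430],(400,250),interpolation=2),cv2.resize(T['color'][150:200,225:305],(400,250),interpolation=2)])])[:,:,::-1])
E
```

```text
yellow [393.897  235.2788] [ 15  14 165] [380.4762 165.5833] [10 10 84] [ 0.6025 -0.1831  0.142 ] [ 0.387  -0.0435 -0.1187  0.2372]
blue [372.1824 273.9182] [ 13  15 159] [405.1071 197.9167] [10 13 84] [ 0.5031 -0.2554  0.1423] [ 0.4202 -0.0443 -0.1079  0.2399]
green [310.381  165.8571] [10  9 63] [258.549  185.0588] [ 8  7 51] [0.5537 0.1982 0.0881] [-0.1702  0.015   0.0488 -0.137 ]
red [324.8667 178.1333] [11 11 90] [280.5873 179.9524] [10  9 63] [0.5695 0.1277 0.0877] [-0.1959  0.0179  0.0575 -0.1507]
```

View pics/crop0.png

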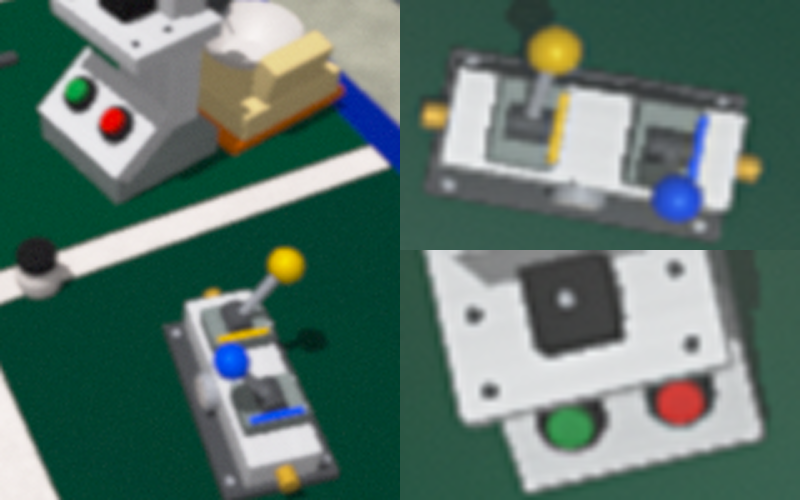

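Checks:

| Item | Measured | Expected |
|---|---|---|
| Knob height | 142 mm | 140 mm |
| Knob spacing | 122.9 mm | 123.1 mm |
| Button spacing | 72.2 mm | 72 mm |

This gives a manifold yaw of about -11° and a station yaw of about +12.6°. I'll align the jaws with the manifold's y, shut them, and move above the far side of the yellow knob.

Call:
carry_out([
  [-1, 0, 0, -0.025, 0, 0, -0.127],
  [-1, 0, 0, -0.025, 0, 0, -0.127],
  [-1, -0.0413, 0.0347, 0, 0, 0, 0],
  [-1, -0.0413, 0.0347, 0, 0, 0, 0],
  [-1, -0.0413, 0.0347, 0, 0, 0, 0],
  [-1, -0.0413, 0.0347, 0, 0, 0, 0],
  [-1, -0.0413, 0.0347, 0, 0, 0, 0],
  [-1, -0.0413, 0.0347, 0, 0, 0, 0],
  [-1, -0.0413, 0.0347, 0, 0, 0, 0],
  [-1, -0.0413, 0.0347, 0, 0, 0, 0],
  [-1, -0.0413, 0.0347, 0, 0, 0, 0],
  [-1, -0.0413, 0.0347, 0, 0, 0, 0],
  [-1, -0.0413, 0.0347, 0, 0, 0, 0],
  [-1, -0.0413, 0.0347, 0, 0, 0, 0],
  [-1, -0.0413, 0.0347, 0, 0, 0, 0],
  [-1, -0.0413, 0.0347, 0, 0, 0, 0],
  [-1, -0.0413, 0.0347, 0, 0, 0, 0],
  [-1, 0, 0, 0, 0, 0, 0],
  [-1, 0, 0, 0, 0, 0, 0],
], grip_force=30)

```text
clock: 2.48
tcp_pos: [0.6404, -0.1884, 0.2993]
orientation: [-0.001, 0.772, 0.636, -0.0]
wrist_force: [-0.2, 0.2, 0.0]
finger_gap: 0.0001
```

Call:
carry_out([
  [-1, 0, 0.004, 0.05, 0, 0, 0],
  [-1, 0, 0, 0.04, 0, 0, 0],
  [-1, 0, 0, 0.02, 0, 0, 0],
  [-1, 0, 0, 0.02, 0, 0, 0],
  [-1, 0, 0, 0.018, 0, 0, 0],
  [-1, 0, 0, 0, 0, 0, 0],
])

```text
clock: 3.22
tcp_pos: [0.6433, -0.1872, 0.1515]
orientation: [-0.001, 0.771, 0.637, -0.001]
wrist_force: [0.4, 0.1, 0.3]
finger_gap: -0.0001
```

```bash
python3 - <<'E'
from h import *
S,T=env.read_camera('side'),env.read_camera('top')
cv2.imwrite('pics/c1.png',np.hstack([cv2.resize(S['color'][180:330,310:470],(400,375)),cv2.resize(T['color'][110:230,330:458],(400,375))])[:,:,::-1])
E
```

```text
(no output)
```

View pics/c1.png

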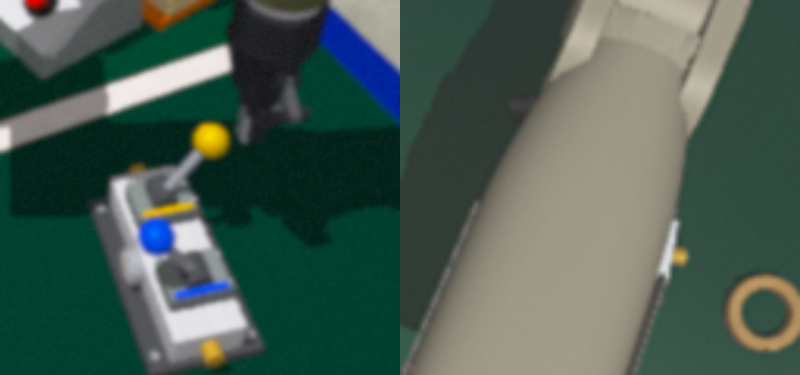

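The crop shows the shut fingers just behind the yellow knob and clear of it (crop pixels: knob (210,140), fingers (265,115)). I'll push towards the robot.

Call:
carry_out([
  [-1, 0, -0.01, 0, 0, 0, 0],
  [-1, 0, -0.01, 0, 0, 0, 0],
  [-1, 0, -0.01, 0, 0, 0, 0],
  [-1, 0, -0.01, 0, 0, 0, 0],
  [-1, 0, -0.01, 0, 0, 0, 0],
  [-1, 0, -0.01, 0, 0, 0, 0],
  [-1, 0, -0.01, 0, 0, 0, 0],
  [-1, 0, -0.01, 0, 0, 0, 0],
  [-1, 0, -0.008, 0, 0, 0, 0],
  [-1, 0, -0.006, 0, 0, 0, 0],
  [-1, 0, 0, 0, 0, 0, 0],
])

```text
clock: 4.7
tcp_pos: [0.5521, -0.1713, 0.1524]
orientation: [-0.0, 0.772, 0.636, 0.0]
wrist_force: [0.5, -0.3, -0.0]
finger_gap: 0.0003
```

```bash
python3 - <<'E'
from h import *
S=env.read_camera('side')
cv2.imwrite('pics/c2.png',cv2.resize(S['color'][180:330,310:470],(480,450))[:,:,::-1])
E
```

```text
(no output)
```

View pics/c2.png

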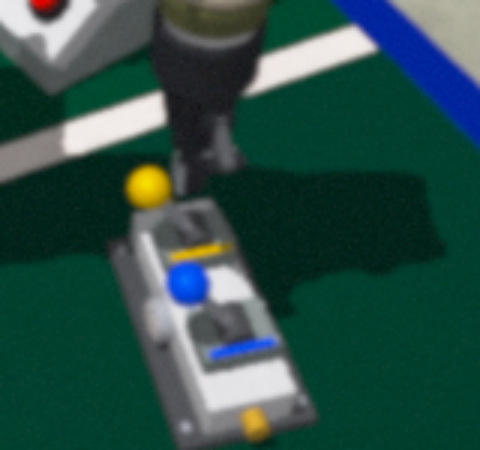

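The yellow knob now sits at the front, at about (359,242) in the full side frame. I'll lift, verify its position numerically, and go to the front of the blue knob.

Call:
carry_out([
  [-1, 0, 0.01, 0, 0, 0, 0],
  [-1, 0, 0, -0.05, 0, 0, 0],
  [-1, 0, 0, -0.05, 0, 0, 0],
  [-1, -0.031, -0.028, 0, 0, 0, 0],
  [-1, -0.031, -0.028, 0, 0, 0, 0],
  [-1, -0.03, -0.028, 0, 0, 0, 0],
  [-1, 0, 0, 0, 0, 0, 0],
  [-1, 0, 0, 0, 0, 0, 0],
])

```text
clock: 5.75
tcp_pos: [0.4632, -0.2479, 0.2524]
orientation: [0.0, 0.772, 0.636, 0.0]
wrist_force: [-0.2, 0.1, 0.5]
finger_gap: -0.0
```

```bash
cat >> h.py <<'E'
def atz(c,p,z):
    d=c['R'].T@np.linalg.inv(c['K'])@np.r_[p,1];o=-c['R'].T@c['t']
    return o+d*(z-o[2])/d[2]
E
python3 - <<'E'
from h import *
S=env.read_camera('side')
cv2.imwrite('pics/c3.png',cv2.resize(S['color'][180:330,310:470],(480,450))[:,:,::-1])
for col,p in(('yellow',(359,242)),('blue',(372,274))):
    q,st=blob(S,col,p,9);print(col,q,st,atz(S,q,.142))
E
```

```text
Traceback (most recent call last):
  File "h.py", line 10, in blob
    i=1+np.argmax(st[1:,4]);return ce[i],st[i]
        ~~~~~~~~~^^^^^^^^^^
ValueError: attempt to get argmax of an empty sequence
```

```bash
python3 - <<'E'
from h import *
S=dict(np.load('pics/side0.npz'));im=cv2.imread('pics/c2.png')[:,:,::-1]
S['color']=np.zeros((400,640,3),np.uint8);S['color'][180:330,310:470]=cv2.resize(np.ascontiguousarray(im),(160,150),interpolation=cv2.INTER_AREA)
for col,p in(('yellow',(359,242)),('blue',(372,274))):
    q,st=blob(S,col,p,9);print(col,q,st[2:],atz(S,q,.142))
E
```

```text
yellow [359.0749 241.8877] [ 16  15 187] [ 0.5194 -0.1665  0.142 ]
blue [372.1824 273.9182] [ 13  15 159] [ 0.5023 -0.255   0.142 ]
```

View pics/c3.png

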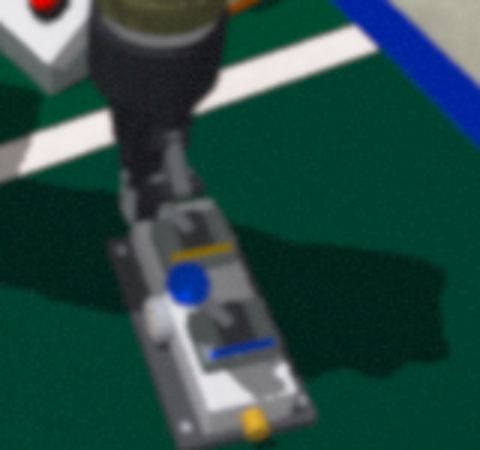

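Yellow is at (0.519,-0.167), against (0.520,-0.167) computed for full OFF. In the new view the gripper hides it. Next I throw blue to ON.

Call:
carry_out([
  [-1, 0, -0.003, 0.05, 0, 0, 0],
  [-1, 0, 0, 0.03, 0, 0, 0],
  [-1, 0, 0, 0.02, 0, 0, 0],
  [-1, 0, 0, 0, 0, 0, 0],
  [-1, 0, 0.01, 0, 0, 0, 0],
  [-1, 0, 0.01, 0, 0, 0, 0],
  [-1, 0, 0.01, 0, 0, 0, 0],
  [-1, 0, 0.01, 0, 0, 0, 0],
  [-1, 0, 0.01, 0, 0, 0, 0],
  [-1, 0, 0.01, 0, 0, 0, 0],
  [-1, 0, 0.01, 0, 0, 0, 0],
  [-1, 0, 0.01, 0, 0, 0, 0],
  [-1, 0, 0.01, 0, 0, 0, 0],
  [-1, 0, 0.007, 0, 0, 0, 0],
  [-1, 0, 0, 0, 0, 0, 0],
  [-1, 0, -0.012, 0, 0, 0, 0],
  [-1, 0, 0, -0.05, 0, 0, 0],
  [-1, 0, 0, -0.05, 0, 0, 0],
  [-1, 0, 0, -0.05, 0, 0, 0],
])

```text
clock: 8.18
tcp_pos: [0.5414, -0.2628, 0.3039]
orientation: [-0.0, 0.772, 0.636, -0.0]
wrist_force: [0.8, -0.8, 0.2]
finger_gap: -0.0001
```

```bash
cat > plan.py <<'E'
from h import *
from scipy.spatial.transform import Rotation as R
G=np.array([.5535,.198,.091]);ps=np.arctan2(.0158,.0705);a=np.radians(38)
xs=np.array([np.cos(ps),np.sin(ps),0]);ys=np.array([-np.sin(ps),np.cos(ps),0])
n=-np.sin(a)*xs+np.cos(a)*np.array([0,0,1])
Rt=np.c_[ys,np.cross(-n,ys),-n]
def rel(goal,Rg=Rt):
    s=env.get_state();q=s['orientation'];Rc=R.from_quat([*q[1:],q[0]]).as_matrix()
    print('tcp',s['tcp_pos'],'shift(tool now)',Rc.T@(goal-s['tcp_pos']),'turn',R.from_matrix(Rc.T@Rg).as_rotvec())
E
python3 - <<'E'
from plan import *
S=env.read_camera('side');T=env.read_camera('top')
for col,p in(('yellow',(359,242)),('blue',(409,263))):
    try: q,st=blob(S,col,p,14);print(col,q,st,atz(S,q,.142))
    except Exception as e: print(col,'no')
cv2.imwrite('pics/c4.png',np.hstack([cv2.resize(S['color'][180:330,310:470],(400,375)),cv2.resize(T['color'][110:230,330:458],(400,375))])[:,:,::-1])
print('n',n);rel(G+n*.2)
T0=dict(np.load('pics/top0.npz'));S0=dict(np.load('pics/side0.npz'))
print(atz(T0,(258.55,185.06),.095),atz(S0,(310.38,165.86),.095))
E
```

```text
yellow [359.1258 242.3648] [352 236  15  14 159] [ 0.5188 -0.1678  0.142 ]
blue [409.2441 266.507 ] [401 259  17  16 213] [ 0.5836 -0.2716  0.142 ]
n [-0.6008 -0.1346  0.788 ]
tcp [ 0.5436 -0.2642  0.309 ] shift(tool now) [ 0.4064 -0.1918  0.0571] turn [-0.6453  0.1423 -0.3951]
[0.5526 0.1971 0.095 ] [0.551  0.1899 0.095 ]
```

View pics/c4.png

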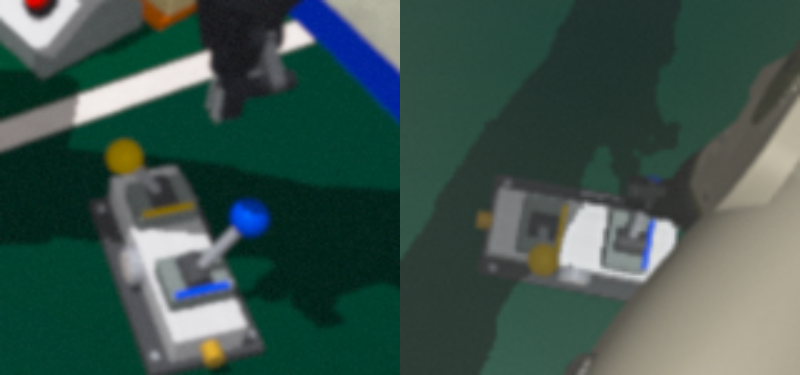

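Blue is at (0.584,-0.272), against (0.5855,-0.271) computed for full ON. Yellow is still fully OFF. Now I move in front of the green button, along the panel normal.

Call:
carry_out([
  [-1, 0.0452, -0.0213, 0.0063, 0, 0, 0],
  [-1, 0.0452, -0.0213, 0.0063, 0, 0, 0],
  [-1, 0.0452, -0.0213, 0.0063, 0, 0, 0],
  [-1, 0.0452, -0.0213, 0.0063, 0, 0, 0],
  [-1, 0.0452, -0.0213, 0.0063, 0, 0, 0],
  [-1, 0.0452, -0.0213, 0.0063, 0, 0, 0],
  [-1, 0.0452, -0.0213, 0.0063, 0, 0, 0],
  [-1, 0.0452, -0.0213, 0.0063, 0, 0, 0],
  [-1, 0.0452, -0.0213, 0.0063, 0, 0, 0],
  [-1, 0, 0, 0, -0.129, 0.0285, -0.079],
  [-1, 0, 0, 0, -0.129, 0.0285, -0.079],
  [-1, 0, 0, 0, -0.129, 0.0285, -0.079],
  [-1, 0, 0, 0, -0.129, 0.0285, -0.079],
  [-1, 0, 0, 0, -0.129, 0.0285, -0.079],
  [-1, 0, 0, 0, 0, 0, 0],
  [-1, 0, 0, 0, 0, 0, 0],
])

```text
clock: 10.28
tcp_pos: [0.4327, 0.1725, 0.2467]
orientation: [0.199, 0.593, 0.738, 0.254]
wrist_force: [0.1, 0.2, 0.9]
finger_gap: 0.0001
```

```bash
python3 - <<'E'
from plan import *
rel(G+n*.055)
S=env.read_camera('side');T=env.read_camera('top')
cv2.imwrite('pics/c5.png',np.hstack([cv2.resize(S['color'][80:230,240:400],(400,375)),cv2.resize(T['color'][110:230,200:328],(400,375))])[:,:,::-1])
E
```

```text
tcp [0.4327 0.1725 0.2467] shift(tool now) [-0.0023  0.0024  0.1437] turn [-0.0069 -0.0055 -0.0062]
```

View pics/c5.png

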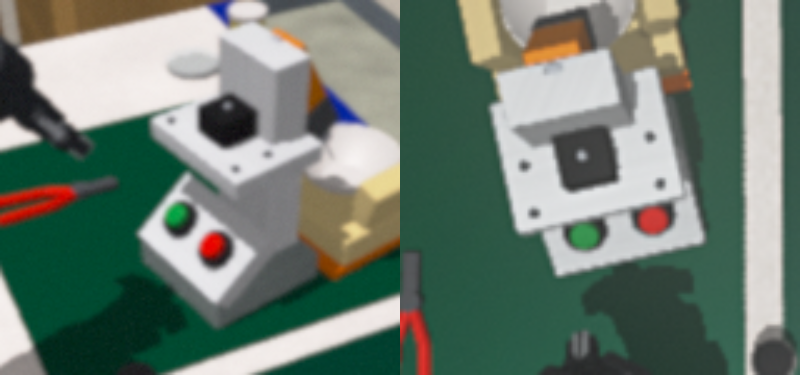

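The fingers are in line with the green button: tip at crop (580,345), button at (585,235). Everything else is in place. I'll approach to about 35 mm and take a close look.

Call:
carry_out([
  [-1, -0.0023, 0.0024, 0.02, -0.007, -0.005, -0.006],
  [-1, 0, 0, 0.04, 0, 0, 0],
  [-1, 0, 0, 0.04, 0, 0, 0],
  [-1, 0, 0, 0.03, 0, 0, 0],
  [-1, 0, 0, 0.014, 0, 0, 0],
  [-1, 0, 0, 0, 0, 0, 0],
  [-1, 0, 0, 0, 0, 0, 0],
])

```text
clock: 11.25
tcp_pos: [0.5217, 0.1907, 0.134]
orientation: [0.203, 0.59, 0.739, 0.254]
wrist_force: [0.5, -0.3, -0.6]
finger_gap: -0.0002
```

```bash
python3 - <<'E'
from plan import *
rel(G+n*.019)
S=env.read_camera('side');T=env.read_camera('top')
cv2.imwrite('pics/c6.png',np.hstack([cv2.resize(S['color'][110:230,260:388],(400,375)),cv2.resize(T['color'][150:230,220:305],(400,375))])[:,:,::-1])
for col,p in(('green',(311,167)),):
    for c in(S,):
        q,st=blob(c,col,p,10);print(q,st)
E
```

```text
tcp [0.5217 0.1907 0.134 ] shift(tool now) [ 0.0001 -0.0007  0.035 ] turn [-0.0001 -0.0012  0.0013]
[310.4068 165.7119] [307 162   8   9  59]
```

View pics/c6.png

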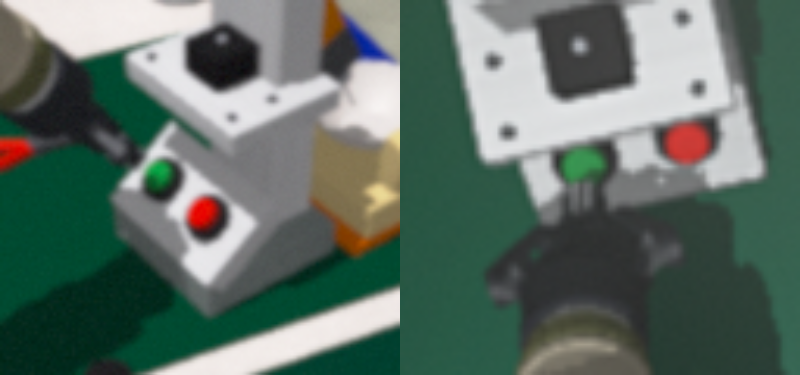

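The fingers are centred on the green button and clear of the red one and the head. I'll press in small steps, watching the force.

Call:
carry_out([
  [-1, 0, 0, 0.014, 0, 0, 0],
  [-1, 0, 0, 0.01, 0, 0, 0],
  [-1, 0, 0, 0.006, 0, 0, 0],
  [-1, 0, 0, 0.003, 0, 0, 0],
  [-1, 0, 0, 0, 0, 0, 0],
  [-1, 0, 0, 0, 0, 0, 0],
])

```text
clock: 12.1
tcp_pos: [0.5406, 0.1949, 0.1077]
orientation: [0.203, 0.59, 0.739, 0.254]
wrist_force: [-2.3, 0.4, 2.8]
finger_gap: 0.0001
```

Call:
carry_out([
  [-1, 0, 0, 0.003, 0, 0, 0],
  [-1, 0, 0, 0, 0, 0, 0],
  [-1, 0, 0, 0, 0, 0, 0],
])

```text
clock: 12.48
tcp_pos: [0.5425, 0.1953, 0.1052]
orientation: [0.203, 0.59, 0.739, 0.254]
wrist_force: [-2.1, -0.3, 3.3]
finger_gap: 0.0
```

Call:
carry_out([
  [-1, 0, 0, 0.002, 0, 0, 0],
  [-1, 0, 0, 0, 0, 0, 0],
  [-1, 0, 0, 0, 0, 0, 0],
])

```text
clock: 12.85
tcp_pos: [0.5433, 0.1955, 0.1041]
orientation: [0.204, 0.59, 0.739, 0.254]
wrist_force: [-12.8, -3.1, 14.4]
finger_gap: 0.0001
```

The force went from about 3.6 N to 3.9 N, then to 19.5 N. So the cap is against its stop, well above the 5 N that holds it in. I'll retreat along the normal.

Call:
carry_out([
  [-1, 0, 0, -0.01, 0, 0, 0],
  [-1, 0, 0, -0.03, 0, 0, 0],
  [-1, 0, 0, -0.04, 0, 0, 0],
  [-1, 0, 0, -0.05, 0, 0, 0],
  [-1, 0, 0, -0.05, 0, 0, 0],
  [-1, 0, 0, -0.02, 0, 0, 0],
  [-1, 0, 0, 0, 0, 0, 0],
  [-1, 0, 0, 0, 0, 0, 0],
])

```text
clock: 13.85
tcp_pos: [0.4235, 0.1685, 0.2602]
orientation: [0.203, 0.59, 0.739, 0.254]
wrist_force: [0.9, 0.8, -0.2]
finger_gap: 0.0003
```

```bash
python3 - <<'E'
from h import *
S=env.read_camera('side');T=env.read_camera('top')
for col,a in(('yellow',(359,242)),('blue',(409,266)),('green',(311,167)),('red',(326,179))):
    try: print(col,'side',*blob(S,col,a,10))
    except Exception: print(col,'hidden')
for col,b in(('green',(259,185)),('red',(281,181))):
    try: print(col,'top',*blob(T,col,b,9))
    except Exception: print(col,'hidden')
s=env.get_state();print(s['clock'],s['tcp_pos'],s['wrist_force'])
cv2.imwrite('pics/c7.png',np.hstack([S['color'][80:400,230:550],T['color'][80:400,160:480]])[:,:,::-1])
E
```

```text
yellow side [359.0936 241.8772] [352 235  15  14 171]
blue side [409.3247 266.3763] [402 259  16  16 194]
green side [310.3065 165.871 ] [306 162   9   9  62]
red side [324.8667 178.1333] [320 173  11  11  90]
green top [258.4615 185.0577] [254 182   9   7  52]
red top [280.5873 179.9524] [276 176  10   9  63]
13.95 [0.4233 0.1684 0.2594] [ 0.1999 -0.5655 -1.2159]
```

View pics/c7.png

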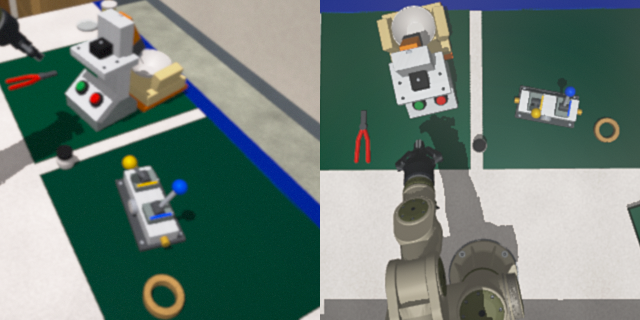

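The final view shows yellow OFF (side view 359,242) and blue ON (409,266). The green cap is back at its starting pixels (310.3,165.9), the red one has not moved, and the tub, tape and pliers look to be in place. The robot is clear, so I'm handing in.

```bash
python3 -c "
from workcell import env
print(env.hand_in())"
```

```text
the job is handed in; nothing more can be done
None
```

The changeover is done and handed in at about 14 s of the 59 s allowed. With the fingers shut, I threw yellow to OFF, then blue to ON. Then I pressed green along the panel normal and backed off.

**Levers:** before the press, both knobs were within 2 mm of the stops computed from my first measurements. Their positions in the image had not changed after it. Yellow was confirmed OFF before I touched blue.

**Green button:** I pressed until the force rose sharply to about 19.5 N, against 5 N to hold it fully in. I read full travel from that force, as the cap's travel was not measured directly. Afterwards the cap was back within 0.1 px of its starting place.

**Untouched:** the red button did not shift by a pixel, and the tub, tape and pliers look unmoved in the last picture. The robot was clear of everything at hand-in.

**Disagreement:** I measured the button faces at about 88 mm high against the 95 mm given. I aimed at 91 mm, and the cap was met within a few millimetres of where that put it.

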